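# Gauge a compass jewel holder in the corner nest

## Robot

A 6-joint arm with a two-finger parallel gripper is mounted at the origin on the work surface. World frame = base frame: x ahead of the robot, y to its left, z up, the work surface at z = 0. Lengths are in mm, angles in rad, forces in N, time in s.
With the tool pointing down it reaches from about 250 to 775 mm from the base axis. Payload 4 kg.
Tool frame: the origin (TCP) lies midway between the tips of the shut fingers; the grasp point (between the pads) lies 19 mm behind it; z points along the fingers, y is the line along which they close (so a half turn about z gives the same grasp; the last joint's range is limited). The gripper opens to 94 mm and grips with 3 to 60 N. Pads are 16 mm wide; open, the fingers measure 119 mm over their backs; the gripper's body (75 mm by 177 mm) begins 78 mm behind the grasp point.
Start: joints at [1.157, 0.087, 1.371, -0, 1.684, -0.103], TCP at [168.211, 523.665, 205.506] pointing down, gripper open.
Joint ranges: [-3.1, 3.1], [-0.76, 2.03], [0.27, 2.55], [-1.08, 4.22], [0.17, 2.65], [-2.57, 2.57]. Speed limits (rad/s): [2.79, 2.79, 3.14, 3.14, 3.14, 3.14].

## Interface

Orientations are given as a unit quaternion [w, x, y, z].
In Python, from workcell import * gives the robot as it stands.
- The arm moves only by the tool play_rows, never from a script. Its argument "moves" is a list of rows, each an object with "dr": the turn, a rotation vector about the tool's x, y, z in rad, a list of three; "delta_pos": the shift along the tool's x, y, z in cm, a list of three; "gripper": the opening in per cent of the stroke, from 0 (shut) to 100 (fully open). A call has 1 to 10 rows; each row shifts and turns the commanded pose from where the row before left it, along the tool's axes as they then stand; what a row does not reach is not made up. A row lasts 1/12 s, in which the tool goes at most 41.7 mm and 7.16 degrees, less where a joint would pass 70% of its speed; a pose out of reach is approached as far as the arm can. A call with a gripper value outside its range is refused whole. The fingers move at their own pace and stop on an object; "squeeze" is the grip in N (left out, the last holds). Time passes only in rows, so rows that do not move let the fingers close. It gives the time, the measured TCP pose, the force, the opening and the grip force at its end, in the units of the state.
- get_state(): the state, without advancing time (a new reading comes with each control period).
- grab_frame(name): name is "scene" or "top" or "wrist"; returns the picture (400x640x3 uint8, red, green, blue); there is no depth.
- camera_model(name): a dict with "intrinsics" (3x3 intrinsics, pixels), "R" (3x3) and "t" (3): a world point X has camera coordinates R X + t. Camera axes: x right, y down, z forward; pixel columns grow to the right and rows downward; lengths in mm; the calibration is good to about 2 mm. The wrist camera is an equidistant fisheye: a pixel r from the principal point sees the ray r / f radians off the axis. A picture is of the moment at which its call begins: read the wrist's pose just before it. camera_model takes no time and is no camera call; for the wrist camera it gives the pose at the moment of the call.
- finish_job(): hands the job in; it is judged then, once.
The state is a dict: "t": time; "joints": joint angles; "joint_vel": joint speeds; "tau": joint torques, N m; "ee_pos": TCP position; "eef_rot": TCP orientation; "force": force on the tool from outside, world axes, zero at the start; "moment": the same for the moment, N m; "width": finger opening in mm; "grasp_force": force on a finger pad.
Only numpy, scipy, OpenCV 4.12 (cv2) and the standard library are available. Lean on these libraries where they do the work, as an engineer would, in place of code of your own. Each camera call takes 0.05 s, during which the arm holds its last target. There are 200 camera calls.

## Task

Slip the tip of the flat blade into the slot under the front edge of the parts box cover, prise the cover up with it and swing it right back so that it stays open, then lay the blade down flat on the bench. Take the steel jewel holder out of the box and press it into the corner of the gauging nest for its reading: flat on the plate, its long side along the long fence, bearing firmly on both fences at once. Finish while still holding it pressed there, and leave everything else on the bench where it is.

Things in the scene. Friction and masses are not known exactly. Their poses are not given: they have to be found in the camera images.
- box: Dark blue steel parts box bolted to the bench, 130 (x) by 150 (y) by 64 mm tall without its cover; walls 4 mm, cork-lined inner floor 6 mm above its underside. Origin: centre of its underside. -x is its front (towards the robot, two small bolting feet stick out 22 mm there), +x its hinged back. A low wooden rack (16 mm wide, top 18 mm above the underside) stands inside along its +y wall.
- pry_slot (a point): Centre of the mouth of the pry slot: a notch 50 mm wide and 9 mm high in the top of the box's front wall (4 mm thick), closed above by the shut cover. The blade goes in along the box's +x; behind the wall the box is hollow.
- hinge_line (a point): Middle of the cover's hinge line (along the box's y), at the top of the box's back wall, 130 mm behind the front face and level with the underside of the shut cover.
- cover: The cover: flat dark blue sheet 130 by 150 by 4 mm, flush with the box on all sides. Origin on the hinge line; the sheet runs along its own -x, underside in its own z = 0 plane. It tilts from 0 (shut, z axis up) through 1.57 rad (upright) to a stop at 1.95 rad (leaning back beyond the box's +x side). Stiff: it stays where it is left; prising at the front edge takes about 2 N.
- blade: Flat blade tool, 156 mm long, lying flat with the handle to its -x and the blade to its +x; 110 g. Dark wooden handle 96 mm long, 14 mm wide, 18 mm high (x from -68 to +28 mm); steel blade 16 mm wide, 3 mm thick, x from +28 to +88 mm, at mid height of the handle. Origin: underside, below the grip point.
- blade_grip (a point): Good place to grip the handle, across its 14 mm width: at the middle of its height (9 mm above its underside), above the tool's origin.
- blade_tip (a point): Middle of the blade's end edge, 88 mm along +x from the grip point, at the same height. The blade is 3 mm thick about it.
- holder: Steel jewel holder, 330 g: rectangular foot 48 (own x, the long side) by 36 (y) by 20 mm high, with a round boss of 22 mm diameter standing on its middle up to 50 mm, a red jewel in its top. Origin: centre of its underside. It stands upright on the floor of the box and is the same when turned by half a turn. Best gripped by the boss, above the foot. Lightly oiled.
- nest: Gauging nest bolted to the bench: a bright steel plate 150 by 150 by 12 mm with two dark fences on top, meeting in a corner near its +x, -y edge; two small probes (up to 27 mm high) stick out behind the fences. Plate and fences are ground smooth and lightly oiled, so the holder slides easily on them. Origin: centre of the plate's underside.
- long_fence: Long fence: dark bar 14 (nest x) by 106 (nest y) by 18 mm high on the plate; its face towards the nest's -x is the stop. Origin: centre of its underside. Axes as the nest.
- short_fence: Short fence: dark bar 70 (nest x) by 14 (nest y) by 18 mm high on the plate; its face towards the nest's +y is the stop. Origin: centre of its underside. Axes as the nest.
- corner (a point): Where the two stop faces would meet, at the plate's top surface (12 mm above the bench). Free room lies to the nest's -x and +y of it. Axes as the nest.
- seat (a point): Where the holder's origin is when it is fully home in the corner: 18 mm from the long fence and 24 mm from the short one, on the plate's top; the holder's x axis then lies along the nest's y, either way round. Axes as the nest.
- hood: Bystander: bronze binnacle hood, 210 mm across, 194 mm high. Origin at its underside, like the other bystanders'.
- dome: Bystander: glass compass dome, 124 mm across, 55 mm high.
- float: Bystander: black ebonite card float, 92 mm across, 30 mm high.
- canister1: Bystander: screw-top brass canister, 52 mm across, 83 mm high.
- canister2: Bystander: a second such canister.
- canister3: Bystander: a third such canister.

How it is judged:
By the outcome, as a careful person would: the job done as asked, in the order asked, and still so for the second after the job is handed in, while the arm keeps its last pose, push and grip.
It also fails if it takes over 69 s, if anything falls off the work surface, if the arm or the gripper's body presses on something with over 40 N, if the wrist force passes 120 N, or if a joint passes its speed limit or range.

## Working session

There is one attempt and no reset: what is moved stays moved. The work goes in short steps, Python scripts to look and compute and a tool call to move; the robot and the scene stay as the last step left them, time stands still between calls to the robot, and variables do not carry over. Pictures are saved under pics/ and viewed, at most 10 in all, crops included, and the job is handed in when it is done.

Besides the shell and the picture viewer there is one more tool, called after ">>>" by a JSON object that holds its "method" and its "body". play_rows: Moves the arm, as the interface text tells. Its arguments: {"type":"object","properties":{"moves":{"type":"array","items":{"type":"object","properties":{"dr":{"type":"array","items":{"type":"number"}},"delta_pos":{"type":"array","items":{"type":"number"}},"gripper":{"type":"number"}}}},"squeeze":{"type":"number"}},"required":["moves"]}

```bash
ls; mkdir -p pics; python3 - <<'E'
from workcell import *
import cv2,numpy as np
s=get_state();print(s)
a=grab_frame("scene");b=grab_frame("top")
cv2.imwrite("pics/s0.png",a[:,:,::-1]);cv2.imwrite("pics/t0.png",b[:,:,::-1])
for n in("scene","top","wrist"):
    m=camera_model(n);print(n,{k:np.round(v,3).tolist() if not isinstance(v,str) else v for k,v in m.items()})
E
```

```text
pics
{'t': 0.0, 'joints': array([ 1.15690603e+00,  8.79173229e-02,  1.37225345e+00,  5.42813150e-05,
        1.68359304e+00, -1.03084498e-01]), 'joint_vel': array([-5.17727472e-04, -2.11410927e-04, -1.70450975e-04, -2.99070697e-04,
       -3.14755077e-05,  1.12625641e-03]), 'tau': array([-1.56386712e-03, -3.40169120e+01, -3.02430046e+01,  7.16681918e-02,
        3.26802337e-02, -1.50625842e-04]), 'ee_pos': array([167.96000263, 523.14872263, 204.32518249]), 'eef_rot': array([-3.03570079e-04,  1.54775076e-01,  9.87949137e-01, -1.04262138e-03]), 'force': array([-0.53454418,  0.62051441,  1.05962107]), 'moment': array([-0.00888637,  0.00656504,  0.0764093 ]), 'grasp_force': 0.0, 'width': 94.08616072009464}
scene {'intrinsics': [[464.481, 0.0, 318.984], [0.0, 464.481, 207.077], [0.0, 0.0, 1.0]], 'R': [[-0.362, 0.932, -0.009], [0.784, 0.3, -0.544], [-0.504, -0.204, -0.839]], 't': [209.27, -412.519, 1874.357]}
top {'intrinsics': [[499.734, 0.0, 315.736], [0.0, 499.734, 201.524], [0.0, 0.0, 1.0]], 'R': [[0.022, -1.0, -0.018], [-0.996, -0.021, -0.085], [0.085, 0.02, -0.996]], 't': [19.41, 584.93, 1844.885]}
wrist {'intrinsics': [[309.707, 0.0, 317.938], [0.0, 309.707, 194.885], [0.0, 0.0, 1.0]], 'R': [[0.306, 0.952, -0.002], [0.927, -0.297, 0.229], [0.217, -0.072, -0.973]], 't': [-548.085, -24.201, 389.61]}
```

View pics/t0.png

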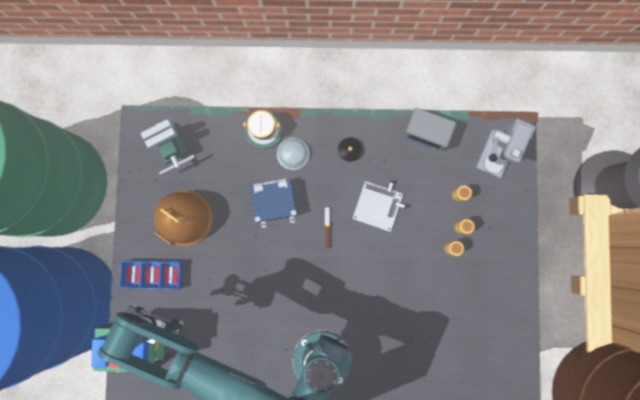

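View pics/s0.png

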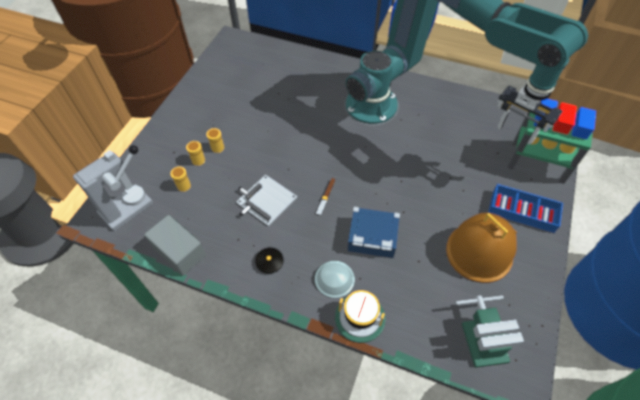

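The top view shows the box at (273,200) with its feet at the bottom edge, the blade at (327,228) pointing up, the nest at (379,206) and three canisters on the right. The scene view agrees with this.

```bash
cat > h.py <<'E'
from workcell import *
import cv2,numpy as np
from scipy.spatial.transform import Rotation as Rn
def ray(m,uv,fish=False):
    K=np.array(m["intrinsics"]);R=np.array(m["R"]);t=np.array(m["t"])
    x=(uv[0]-K[0,2])/K[0,0];y=(uv[1]-K[1,2])/K[1,1]
    if fish:
        r=np.hypot(x,y);d=np.array([np.sin(r)*x/max(r,1e-9),np.sin(r)*y/max(r,1e-9),np.cos(r)])
    else: d=np.array([x,y,1.])
    return -R.T@t,R.T@d
def on(m,uv,z,fish=False):
    c,d=ray(m,uv,fish);return c+d*(z-c[2])/d[2]
def proj(m,X,fish=True):
    K=np.array(m["intrinsics"]);p=np.array(m["R"])@np.array(X)+np.array(m["t"])
    if fish:
        r=np.arctan2(np.hypot(p[0],p[1]),p[2]);n=np.hypot(p[0],p[1]);return K[:2,2]+K[0,0]*r*p[:2]/n
    return K[:2,2]+K[0,0]*p[:2]/p[2]
def rot(s): w,x,y,z=s["eef_rot"];return Rn.from_quat([x,y,z,w])
def todelta(s,dw): return rot(s).inv().apply(dw)/10  # world mm -> tool cm
E
python3 - <<'E'
from h import *
m=camera_model("top");im=cv2.imread("pics/t0.png");sub=im[150:270,230:420];hsv=cv2.cvtColor(sub,cv2.COLOR_BGR2HSV)
def big(mask,z,n):
    c,_=cv2.findContours(mask.astype(np.uint8),cv2.RETR_EXTERNAL,cv2.CHAIN_APPROX_NONE);c=max(c,key=cv2.contourArea)
    r=cv2.boxPoints(cv2.minAreaRect(c))+[230,150]
    P=np.array([on(m,p,z)[:2] for p in r]);print(n,cv2.contourArea(c),r.round().tolist(),P.round().tolist(),P.mean(0).round(1))
H,S,V=cv2.split(hsv)
big((H>100)&(H<125)&(S>110)&(V>50),68,"box")
big((S<40)&(V>150)&(np.arange(190)>115)[None],12,"nest")
big((H<20)&(S>100),18,"handle")
big((S<50)&(V>130)&((np.arange(190)>90)&(np.arange(190)<110))[None],10,"blade")
s=get_state();c=-np.array(camera_model("wrist")["R"]).T@camera_model("wrist")["t"];print("cam in tool",rot(s).inv().apply(c-s["ee_pos"]))
E
```

```text
Traceback (most recent call last):
ValueError: max() iterable argument is empty
```

```bash
python3 - <<'E'
from h import *
m=camera_model("top");im=cv2.imread("pics/t0.png");sub=im[150:270,230:420];hsv=cv2.cvtColor(sub,cv2.COLOR_BGR2HSV)
def big(mask,z,n):
    c,_=cv2.findContours(mask.astype(np.uint8),cv2.RETR_EXTERNAL,cv2.CHAIN_APPROX_NONE)
    if not c: print(n,"none");return
    c=max(c,key=cv2.contourArea)
    r=cv2.boxPoints(cv2.minAreaRect(c))+[230,150]
    P=np.array([on(m,p,z)[:2] for p in r]);print(n,cv2.contourArea(c),r.round().tolist(),P.round().tolist(),P.mean(0).round(1))
H,S,V=cv2.split(hsv)
print(im[205,273],hsv[55,43])
big((H>100)&(H<125)&(S>90)&(V>40),68,"box")
big((S<40)&(V>150)&(np.arange(190)>115)[None],12,"nest")
big((H<20)&(S>70),18,"handle")
big((S<50)&(V>130)&((np.arange(190)>90)&(np.arange(190)<110))[None],10,"blade")
s=get_state();c=-np.array(camera_model("wrist")["R"]).T@camera_model("wrist")["t"];print("cam in tool",rot(s).inv().apply(c-s["ee_pos"]))
E
```

```text
[153 118  95] [108  97 153]
box 1013.5 [[251.0, 188.0], [290.0, 182.0], [295.0, 214.0], [257.0, 221.0]] [[626.0, 269.0], [652.0, 129.0], [532.0, 106.0], [506.0, 245.0]] [579.  187.3]
nest 1680.0 [[351.0, 219.0], [366.0, 174.0], [410.0, 188.0], [395.0, 234.0]] [[522.0, -102.0], [695.0, -156.0], [643.0, -321.0], [471.0, -266.0]] [ 582.9 -211.1]
handle 44.0 [[325.0, 224.0], [329.0, 224.0], [329.0, 247.0], [325.0, 247.0]] [[501.0, -4.0], [502.0, -19.0], [416.0, -21.0], [416.0, -6.0]] [458.7 -12.7]
blade 95.0 [[323.0, 206.0], [330.0, 206.0], [330.0, 226.0], [323.0, 226.0]] [[569.0, 5.0], [570.0, -22.0], [495.0, -23.0], [494.0, 3.0]] [531.9  -9.4]
cam in tool [  65.53426375   -0.82925498 -178.99732861]
```

>>> {"method": "play_rows", "body": {"moves": [{"delta_pos": [-2.25,-2.08,0],"dr": [0,0,0],"gripper": 100},{"delta_pos": [-2.25,-2.08,0],"dr": [0,0,0],"gripper": 100},{"delta_pos": [-2.25,-2.08,0],"dr": [0,0,0],"gripper": 100},{"delta_pos": [-2.25,-2.08,0],"dr": [0,0,0],"gripper": 100},{"delta_pos": [-2.25,-2.08,0],"dr": [0,0,0],"gripper": 100},{"delta_pos": [-2.25,-2.08,0],"dr": [0,0,0],"gripper": 100},{"delta_pos": [-2.25,-2.08,0],"dr": [0,0,0],"gripper": 100},{"delta_pos": [-2.25,-2.08,0],"dr": [0,0,0],"gripper": 100},{"delta_pos": [-2.25,-2.08,0],"dr": [0,0,0],"gripper": 100},{"delta_pos": [-2.25,-2.08,0],"dr": [0,0,0],"gripper": 100}]}}

```text
t: 0.93
ee_pos: [319.0, 255.3, 205.1]
eef_rot: [-0.0, 0.155, 0.988, -0.0]
force: [0.3, 0.4, 0.7]
width: 94.2
grasp_force: 0.0
```

>>> {"method": "play_rows", "body": {"moves": [{"delta_pos": [-2.25,-2.08,0],"dr": [0,0,0],"gripper": 100},{"delta_pos": [-2.25,-2.08,0],"dr": [0,0,0],"gripper": 100},{"delta_pos": [-2.25,-2.08,0],"dr": [0,0,0],"gripper": 100},{"delta_pos": [-2.25,-2.08,0],"dr": [0,0,0],"gripper": 100},{"delta_pos": [-2.25,-2.08,0],"dr": [0,0,0],"gripper": 100},{"delta_pos": [-2.25,-2.08,0],"dr": [0,0,0],"gripper": 100},{"delta_pos": [-2.25,-2.08,0],"dr": [0,0,-0.1],"gripper": 100},{"delta_pos": [-2.25,-2.08,0],"dr": [0,0,-0.1],"gripper": 100},{"delta_pos": [-2.25,-2.08,0],"dr": [0,0,-0.11],"gripper": 100},{"delta_pos": [0,0,0],"dr": [0,0,0],"gripper": 60}]}}

```text
t: 1.77
ee_pos: [463.9, 18.1, 204.3]
eef_rot: [-0.0, 0.001, 1.0, -0.001]
force: [0.8, -0.3, -0.0]
width: 90.5
grasp_force: 0.0
```

```bash
python3 - <<'E'
from h import *
import json
s=get_state();m=camera_model("wrist");a=grab_frame("wrist")
json.dump({k:np.array(v).tolist() for k,v in m.items() if k in("R","t","intrinsics")},open("w1.json","w"))
cv2.imwrite("pics/w1.png",a[:,:,::-1]);print(s["t"],s["ee_pos"],rot(s).as_matrix().round(3).tolist(),s["joints"].round(2))
E
```

```text
1.7667 [463.87253803  18.05323963 204.28315961] [[-1.0, 0.003, -0.001], [0.003, 1.0, -0.002], [0.001, -0.002, -1.0]] [-0.08 -0.1   1.56 -0.    1.68 -1.65]
```

View pics/w1.png

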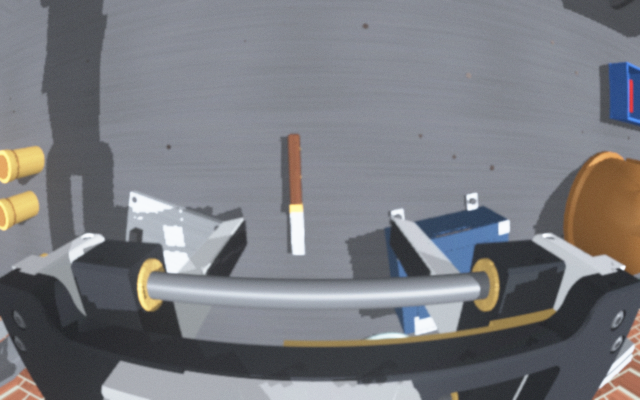

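The wrist view shows the blade clearly: the handle runs from (294,134) to (295,206) and the tip is at (297,254). The gripper hides part of the nest and the box, but the box's front feet are visible at (397,215) and (472,201).

```bash
python3 - <<'E'
from h import *
import json
m=json.load(open("w1.json"));im=cv2.imread("pics/w1.png");hsv=cv2.cvtColor(im,cv2.COLOR_BGR2HSV);H,S,V=cv2.split(hsv)
def cl(mask,x0,y0,x1,y1):
    k=np.zeros_like(H);k[y0:y1,x0:x1]=mask[y0:y1,x0:x1]
    c,_=cv2.findContours(k,cv2.RETR_EXTERNAL,cv2.CHAIN_APPROX_NONE);return max(c,key=cv2.contourArea)[:,0].astype(float)
h=cl(((H<25)|(H>170))&(S>90),270,110,320,225);b=cl((S<60)&(V>150),275,195,320,270)
for n,c,z in(("handle",h,18),("blade",b,10.5)):
    P=np.array([on(m,p,z,True)[:2] for p in c],np.float32);r=cv2.minAreaRect(P);print(n,r,P.min(0),P.max(0))
# feet
f=(S<40)&(V>170)
for x0,y0,x1,y1 in((380,200,408,226),(460,185,485,212)):
    c=cl(f,x0,y0,x1,y1).mean(0);print("foot",c,on(m,c,3,True))
cv2.imwrite("pics/crop1.png",cv2.resize(im[180:340,340:540],None,fx=4,fy=4)[:600])
E
```

```text
handle ((457.2020263671875, -10.812459945678711), (16.08766746520996, 91.4745864868164), 89.6355972290039) [411.42987  -19.147018] [502.88724    -3.0266056]
blade ((531.5249633789062, -9.71277904510498), (73.46015930175781, 20.2580623626709), 1.0425935983657837) [494.67334  -20.157953] [568.26263      0.72298795]
foot [399.5        216.46296296] [516.75853709 123.61464587   3.        ]
foot [471.82 200.64] [496.02457055 229.02959843   3.        ]
```

View pics/crop1.png

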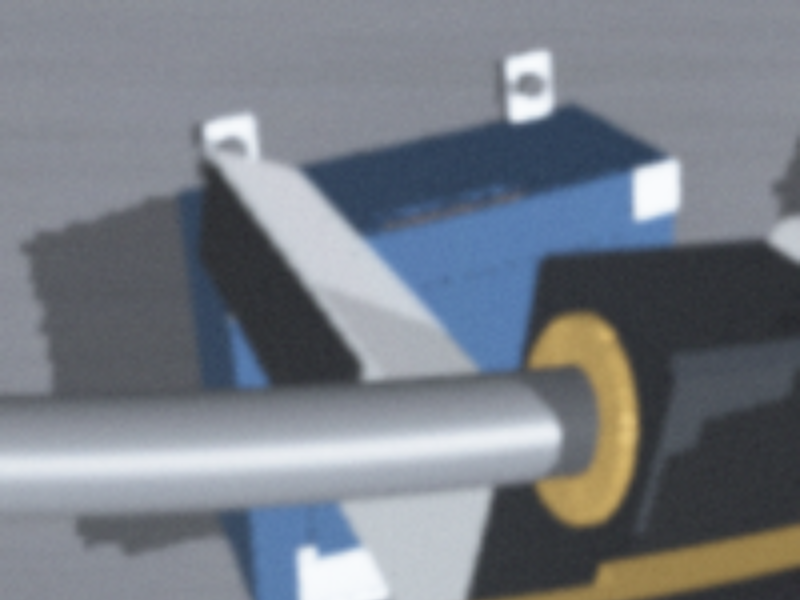

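>>> {"method": "play_rows", "body": {"moves": [{"delta_pos": [-0.23,-0.41,2.4],"dr": [0,0,-0.012],"gripper": 45},{"delta_pos": [-0.23,-0.41,2.4],"dr": [0,0,0],"gripper": 45},{"delta_pos": [-0.23,-0.41,2.4],"dr": [0,0,0],"gripper": 45},{"delta_pos": [-0.23,-0.41,2.4],"dr": [0,0,0],"gripper": 45},{"delta_pos": [-0.23,-0.41,2.4],"dr": [0,0,0],"gripper": 45},{"delta_pos": [-0.23,-0.41,2.4],"dr": [0,0,0],"gripper": 45},{"delta_pos": [-0.23,-0.41,2.4],"dr": [0,0,0],"gripper": 45},{"delta_pos": [0,0,0],"dr": [0,0,0],"gripper": 45},{"delta_pos": [0,0,0],"dr": [0,0,0],"gripper": 45}]}}

```text
t: 2.57
ee_pos: [476.6, -5.7, 36.4]
eef_rot: [-0.002, -0.006, 1.0, 0.001]
force: [0.4, -0.4, -0.1]
width: 42.3
grasp_force: 0.0
```

```bash
python3 - <<'E'
from h import *
s=get_state();m=camera_model("wrist");im=grab_frame("wrist")[:,:,::-1].copy();cv2.imwrite("pics/w2.png",im)
print(s["ee_pos"],rot(s).as_matrix().round(3).tolist())
hsv=cv2.cvtColor(im,cv2.COLOR_BGR2HSV);H,S,V=cv2.split(hsv)
k=(((H<25)|(H>170))&(S>90)).astype(np.uint8);k[:,:200]=0;k[:,430:]=0
c,_=cv2.findContours(k,cv2.RETR_EXTERNAL,cv2.CHAIN_APPROX_NONE)
for q in sorted(c,key=cv2.contourArea)[-3:]:
    q=q[:,0].astype(float);P=np.array([on(m,p,18,True)[:2] for p in q],np.float32);print(q.min(0),q.max(0),P.min(0),P.max(0))
    n=P[P[:,0]<P[:,0].min()+30];print(n[:,1].min(),n[:,1].max())
E
```

```text
[476.59153323  -5.66662837  36.38986221] [[-1.0, -0.011, -0.004], [-0.011, 1.0, 0.001], [0.004, 0.001, -1.0]]
[221. 263.] [238. 320.] [508.19623  -80.876724] [560.0142 -64.3328]
-80.11684 -64.3328
[200. 329.] [429. 346.] [ 569.7779 -105.9467] [584.3668    88.596275]
-105.9467 88.596275
[300. 123.] [321. 261.] [410.55203  -18.739712] [504.82187    -4.3714237]
-18.739712 -5.8909483
```

>>> {"method": "play_rows", "body": {"moves": [{"delta_pos": [-0.25,-0.52,1.1],"dr": [0,0,-0.01],"gripper": 45},{"delta_pos": [0,0,1.1],"dr": [0,0,0],"gripper": 45},{"delta_pos": [0,0,1.15],"dr": [0,0,0],"gripper": 45},{"delta_pos": [0,0,0],"dr": [0,0,0],"gripper": 45},{"delta_pos": [0,0,0],"dr": [0,0,0],"gripper": 0},{"delta_pos": [0,0,0],"dr": [0,0,0],"gripper": 0},{"delta_pos": [0,0,0],"dr": [0,0,0],"gripper": 0},{"delta_pos": [0,0,0],"dr": [0,0,0],"gripper": 0},{"delta_pos": [0,0,0],"dr": [0,0,0],"gripper": 0},{"delta_pos": [0,0,0],"dr": [0,0,0],"gripper": 0}], "squeeze": 60}}

```text
t: 3.45
ee_pos: [481.3, -11.8, 4.5]
eef_rot: [0.001, -0.011, 1.0, 0.0]
force: [-0.1, 1.3, 2.2]
width: 13.4
grasp_force: 60.0
```

>>> {"method": "play_rows", "body": {"moves": [{"delta_pos": [0,0,-2],"dr": [0,0,0],"gripper": 0},{"delta_pos": [0,0,-4],"dr": [0,0,0],"gripper": 0},{"delta_pos": [0,0,-4],"dr": [0,0,0],"gripper": 0},{"delta_pos": [0,0,-4],"dr": [0,0,0],"gripper": 0},{"delta_pos": [0,0,-4],"dr": [0,0,0],"gripper": 0},{"delta_pos": [0,0,-2],"dr": [0,0,0],"gripper": 0}]}}

```text
t: 3.95
ee_pos: [482.6, -12.2, 209.8]
eef_rot: [0.004, -0.011, 1.0, -0.001]
force: [0.4, -0.7, -0.3]
width: 13.2
grasp_force: 60.0
```

>>> {"method": "play_rows", "body": {"moves": [{"delta_pos": [-1.1,3.0,0],"dr": [0,0,0],"gripper": 0},{"delta_pos": [-1.1,3.0,0],"dr": [0,0,0],"gripper": 0},{"delta_pos": [-1.1,3.0,0],"dr": [0,0,0],"gripper": 0},{"delta_pos": [-1.1,3.0,0],"dr": [0,0,0],"gripper": 0},{"delta_pos": [-1.1,3.0,0],"dr": [0,0,0],"gripper": 0},{"delta_pos": [-1.1,3.0,0],"dr": [0,0,0],"gripper": 0},{"delta_pos": [0,0,0],"dr": [0,0,-0.087],"gripper": 0},{"delta_pos": [0,0,0],"dr": [0,0,-0.087],"gripper": 0},{"delta_pos": [0,0,0],"dr": [0,0,0],"gripper": 0},{"delta_pos": [0,0,0],"dr": [0,0,0],"gripper": 0}]}}

```text
t: 4.78
ee_pos: [542.9, 169.5, 203.6]
eef_rot: [-0.0, -0.096, 0.995, -0.0]
force: [-0.1, 0.1, -1.3]
width: 13.4
grasp_force: 60.0
```

```bash
python3 - <<'E'
from h import *
import json
s=get_state();m=camera_model("wrist");a=grab_frame("wrist")
json.dump({k:np.array(v).tolist() for k,v in m.items() if k in("R","t","intrinsics")},open("w3.json","w"))
cv2.imwrite("pics/w3.png",a[:,:,::-1]);print(s["t"],s["ee_pos"],rot(s).as_matrix().round(3).tolist(),s["width"],s["grasp_force"])
E
```

```text
4.7833 [542.87098282 169.52178538 203.55655831] [[-0.981, -0.192, -0.001], [-0.192, 0.981, -0.0], [0.001, -0.0, -1.0]] 13.369486494866395 59.977251291275024
```

View pics/w3.png

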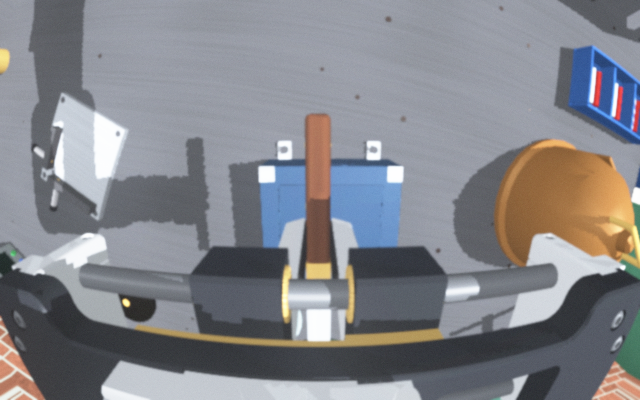

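The wrist view shows the blade held straight, with the box behind it. Its white front cover corners are at (259,166) and (403,166), its feet are at (284,149) and (373,149), and the nest is fully visible at (85,155).

```bash
python3 - <<'E'
from h import *
import json
m=json.load(open("w3.json"));im=cv2.imread("pics/w3.png");hsv=cv2.cvtColor(im,cv2.COLOR_BGR2HSV);H,S,V=cv2.split(hsv)
f=((S<50)&(V>170)).astype(np.uint8)
def cl(mask,x0,y0,x1,y1):
    k=np.zeros_like(H);k[y0:y1,x0:x1]=mask[y0:y1,x0:x1]
    c,_=cv2.findContours(k,cv2.RETR_EXTERNAL,cv2.CHAIN_APPROX_NONE);return max(c,key=cv2.contourArea)[:,0].astype(float)
for n,b,z in(("L",(255,160,280,186),68),("R",(382,160,408,186),68),("fL",(272,138,296,162),3),("fR",(360,138,386,162),3)):
    c=cl(f,*b);P=np.array([on(m,p,z,True)[:2] for p in c]);r=cv2.minAreaRect(P.astype(np.float32));print(n,c.min(0),c.max(0),P.mean(0).round(1),cv2.boxPoints(r).round(1).tolist())
# nest plate
c=cl(f,20,85,135,225);P=np.array([on(m,p,12,True)[:2] for p in c]).astype(np.float32)
h=cv2.approxPolyDP(P.reshape(-1,1,2),8,True)[:,0];print("nest",h.round(0).tolist(),cv2.minAreaRect(P))
cv2.imwrite("pics/crop3.png",cv2.resize(im[80:230,20:140],None,fx=4,fy=4))
# handle butt in hand
k=(((H<25)|(H>170))&(S>90)).astype(np.uint8);c=cl(k,290,100,345,262);print("handle px",c.min(0),c.max(0))
E
```

```text
L [258. 166.] [274. 182.] [539.2 112.7] [[529.5, 119.5999984741211], [532.5999755859375, 102.5999984741211], [549.2999877929688, 105.69999694824219], [546.0999755859375, 122.69999694824219]]
R [387. 165.] [404. 185.] [513.4 246.2] [[501.70001220703125, 252.5], [506.1000061035156, 234.3000030517578], [527.0, 239.39999389648438], [522.5999755859375, 257.5]]
fL [272. 138.] [295. 159.] [513.6 120.5] [[501.1000061035156, 131.60000610351562], [506.1000061035156, 103.5999984741211], [531.7999877929688, 108.30000305175781], [526.7000122070312, 136.3000030517578]]
fR [366. 139.] [383. 160.] [495.4 229.4] [[480.5, 238.3000030517578], [485.1000061035156, 217.1999969482422], [510.70001220703125, 222.8000030517578], [506.1000061035156, 243.89999389648438]]
nest [[481.0, -245.0], [533.0, -263.0], [538.0, -234.0], [600.0, -254.0], [608.0, -288.0], [614.0, -276.0], [625.0, -282.0], [604.0, -259.0], [641.0, -151.0], [657.0, -150.0], [662.0, -163.0], [666.0, -152.0], [599.0, -129.0], [583.0, -82.0], [498.0, -92.0], [498.0, -143.0], [488.0, -151.0], [485.0, -128.0], [481.0, -169.0], [493.0, -154.0], [504.0, -171.0]] ((564.164794921875, -175.1755828857422), (189.94602966308594, 180.74392700195312), 72.28733825683594)
handle px [306. 115.] [329. 261.]
```

View pics/crop3.png

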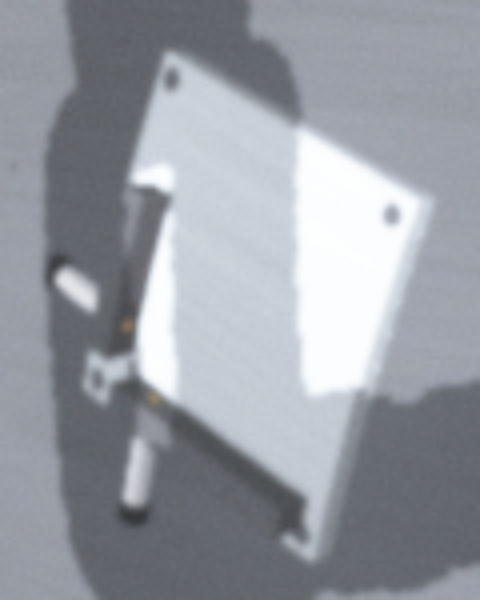

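>>> {"method": "play_rows", "body": {"moves": [{"delta_pos": [3.24,0.32,0],"dr": [0,0,0],"gripper": 0},{"delta_pos": [3.24,0.32,0],"dr": [0,0,0],"gripper": 0},{"delta_pos": [3.24,0.32,0],"dr": [0,0,0],"gripper": 0},{"delta_pos": [3.24,0.32,0],"dr": [0,0,0],"gripper": 0},{"delta_pos": [0,0,3.7],"dr": [0,0,0],"gripper": 0},{"delta_pos": [0,0,3.7],"dr": [0,0,0],"gripper": 0},{"delta_pos": [0,0,3.7],"dr": [0,0,0],"gripper": 0},{"delta_pos": [0,0,3.7],"dr": [0,0,0],"gripper": 0},{"delta_pos": [0,0,0],"dr": [0,0,0],"gripper": 0},{"delta_pos": [0,0,0],"dr": [0,0,0],"gripper": 0}]}}

```text
t: 5.67
ee_pos: [411.6, 156.1, 54.6]
eef_rot: [-0.002, -0.097, 0.995, -0.0]
force: [0.1, -0.0, 0.3]
width: 13.2
grasp_force: 60.0
```

```bash
python3 - <<'E'
from h import *
s=get_state();im=grab_frame("scene")[:,:,::-1].copy();b=grab_frame("wrist")[:,:,::-1]
print(s["ee_pos"],rot(s).as_matrix().round(3).tolist(),s["force"])
m=camera_model("scene");print(proj(m,[517.2,177.6,59.5],False))
o=np.vstack([cv2.resize(im[140:265,290:430],(672,600))]);
cv2.imwrite("pics/c4.png",np.hstack([o[:,:400]*0,o])[:,400-128:] if 0 else o);cv2.imwrite("pics/w4.png",b)
E
```

```text
[411.57049053 156.11944971  54.58023452] [[-0.981, -0.192, -0.005], [-0.192, 0.981, -0.001], [0.005, -0.0, -1.0]] [ 0.13041172 -0.04555911  0.33651479]
[375.76986162 211.28700424]
```

View pics/c4.png

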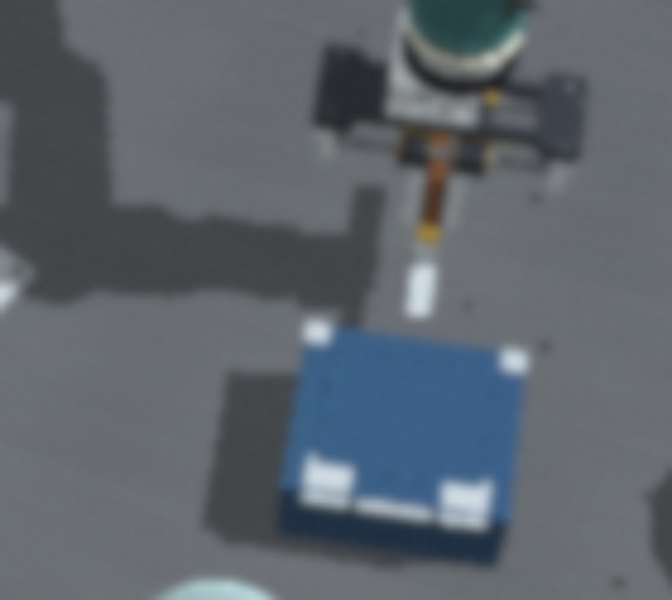

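The scene crop shows the blade tip at crop (418,318), just in front of the box's front edge and centred on the slot.

>>> {"method": "play_rows", "body": {"moves": [{"delta_pos": [-1.0,0,0],"dr": [0,0,0],"gripper": 0},{"delta_pos": [-0.7,0,0],"dr": [0,0,0],"gripper": 0},{"delta_pos": [-0.5,0,0],"dr": [0,0,0],"gripper": 0},{"delta_pos": [-0.5,0,0],"dr": [0,0,0],"gripper": 0},{"delta_pos": [0,0,0],"dr": [0,0,0],"gripper": 0}]}}

```text
t: 6.18
ee_pos: [436.4, 161.6, 55.9]
eef_rot: [-0.005, -0.098, 0.995, -0.0]
force: [-12.7, -2.6, 6.0]
width: 13.5
grasp_force: 60.0
```

>>> {"method": "play_rows", "body": {"moves": [{"delta_pos": [-0.5,0,0],"dr": [0,0,0],"gripper": 0},{"delta_pos": [-0.5,0,0],"dr": [0,0,0],"gripper": 0},{"delta_pos": [-0.5,0,0],"dr": [0,0,0],"gripper": 0},{"delta_pos": [0,0,0],"dr": [0,0,0],"gripper": 0},{"delta_pos": [0,0,0],"dr": [0,0,0],"gripper": 0}]}}

```text
t: 6.6
ee_pos: [455.1, 165.2, 56.0]
eef_rot: [-0.0, -0.097, 0.995, 0.0]
force: [-2.0, -0.7, -2.7]
width: 13.3
grasp_force: 60.0
```

```bash
python3 - <<'E'
from h import *
s=get_state();im=grab_frame("scene")[:,:,::-1].copy();b=grab_frame("wrist")[:,:,::-1].copy()
print(s["ee_pos"],s["force"],s["moment"],rot(s).as_matrix().round(3).tolist())
o=cv2.resize(im[160:235,340:420],(560,525));w=cv2.resize(b[90:340,240:400],(336,525))
cv2.imwrite("pics/c5.png",np.hstack([o,w])[:, :800] if 0 else cv2.resize(np.hstack([o,w]),(798,468)))
def hand(im):
    H,S,V=cv2.split(cv2.cvtColor(im,cv2.COLOR_BGR2HSV));k=(((H<25)|(H>170))&(S>90)).astype(np.uint8);k[:,:290]=0;k[:,345:]=0;k[262:]=0
    c,_=cv2.findContours(k,cv2.RETR_EXTERNAL,2);c=max(c,key=cv2.contourArea)[:,0];return c.min(0),c.max(0)
print(hand(cv2.imread("pics/w3.png")),hand(cv2.imread("pics/w4.png")),hand(b))
E
```

```text
[455.0652666  165.15383768  56.01947003] [-1.95162704 -0.68650511 -2.71816447] [ 0.03436557  0.33873242 -0.03831313] [[-0.981, -0.194, -0.0], [-0.194, 0.981, 0.0], [0.0, 0.0, -1.0]]
(array([306, 115], dtype=int32), array([329, 261], dtype=int32)) (array([306, 115], dtype=int32), array([329, 261], dtype=int32)) (array([305, 109], dtype=int32), array([331, 261], dtype=int32))
```

View pics/c5.png

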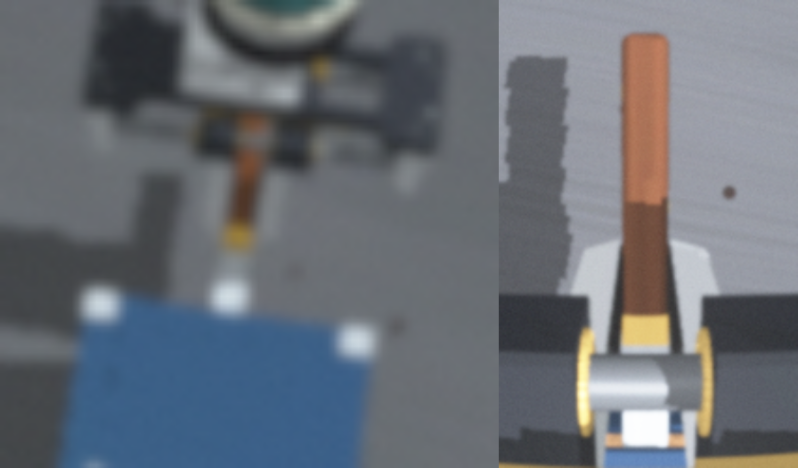

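```bash
python3 - <<'E'
from h import *
s=get_state();m=camera_model("wrist");b=grab_frame("wrist")[:,:,::-1].copy();cv2.imwrite("pics/w5.png",b)
R=rot(s);P=lambda x,h:proj(m,s["ee_pos"]+R.apply([x,0,-h]))
for im in(cv2.imread("pics/w4.png"),b):
    H,S,V=cv2.split(cv2.cvtColor(im,cv2.COLOR_BGR2HSV));c=318
    y=[r for r in range(200,290) if 20<H[r,c]<32 and S[r,c]>110];print("yellow rows",y[:1],y[-1:])
    w=((H<25)|(H>170))&(S>90)
    for r in(120,130,160,200): q=np.where(w[r,290:350])[0];print(r,q.min()+290,q.max()+290)
# predicted: butt top at (67,13.5), ferrule front top at (-30,13.5); for pitch p (tip down) about grip
for p in(0,.05,.1,.15,.2):
  for d in(0,5):
    f=lambda x,h:P(*( np.array([[np.cos(p),-np.sin(p)],[np.sin(p),np.cos(p)]])@np.array([x,h-4.5])+[d,4.5]))
    print(p,d,f(67,13.5).round(1),f(-29,13.5).round(1))
E
```

```text
yellow rows [264] [276]
120 306 329
130 306 329
160 307 329
200 307 328
yellow rows [260] [272]
120 307 329
130 307 329
160 307 329
200 307 328
0 0 [319.9 121.5] [319.7 284.7]
0 5 [319.9 112.1] [319.7 277.6]
0.05 0 [319.9 122.4] [319.6 284.1]
0.05 5 [319.9 112.9] [319.7 277.1]
0.1 0 [319.9 123.8] [319.6 283.4]
0.1 5 [319.9 114. ] [319.7 276.4]
0.15 0 [320.  125.5] [319.6 282.6]
0.15 5 [320.  115.6] [319.6 275.6]
0.2 0 [320.  127.7] [319.6 281.7]
0.2 5 [320.  117.5] [319.6 274.8]
```

The tip is in the slot: the blade runs under the cover edge in the wrist view. The handle slid back about 3 mm in the grip, with no pitch. Now I lift along the hinge arc.

>>> {"method": "play_rows", "body": {"moves": [{"delta_pos": [0,0,-0.2],"dr": [0,0,0],"gripper": 0},{"delta_pos": [-0.06,0,-1.11],"dr": [0,0,0],"gripper": 0},{"delta_pos": [-0.17,0,-1.1],"dr": [0,0,0],"gripper": 0},{"delta_pos": [0,0,0],"dr": [0,0,0],"gripper": 0},{"delta_pos": [0,0,0],"dr": [0,0,0],"gripper": 0}]}}

```text
t: 7.17
ee_pos: [458.6, 165.9, 82.4]
eef_rot: [0.002, -0.097, 0.995, 0.0]
force: [-1.0, 0.7, -1.2]
width: 13.4
grasp_force: 60.0
```

```bash
python3 - <<'E'
from h import *
s=get_state();im=grab_frame("scene")[:,:,::-1].copy();b=grab_frame("wrist")[:,:,::-1].copy();cv2.imwrite("pics/w6.png",b);cv2.imwrite("pics/s6.png",im)
print(s["ee_pos"],s["force"],s["moment"])
H,S,V=cv2.split(cv2.cvtColor(b,cv2.COLOR_BGR2HSV));c=318
y=[r for r in range(200,290) if 20<H[r,c]<32 and S[r,c]>110];print("yellow rows",y[:1],y[-1:])
w=((H<25)|(H>170))&(S>90);print("butt",np.where(w[:262,c])[0].min())
for r in(120,130,160,200): q=np.where(w[r,290:350])[0];print(r,q.min()+290,q.max()+290)
m=camera_model("scene");a=cv2.imread("pics/s0.png")
# white corners of the cover front edge in scene before/after
for I in(a,im):
    H,S,V=cv2.split(cv2.cvtColor(I,cv2.COLOR_BGR2HSV));k=((S<60)&(V>170)).astype(np.uint8);k[:195]=0;k[235:]=0;k[:,:345]=0;k[:,405:]=0
    n,_,st,ce=cv2.connectedComponentsWithStats(k);print([(st[i,4],ce[i].round(1).tolist()) for i in range(1,n) if st[i,4]>5])
f=np.array([517.2,177.6]);u=np.array([.98,.198]);v=np.array([-.198,.98])
for th in(0,.1,.2,.3):
    print(th,[proj(m,[*(f+u*(130-125*np.cos(th)-5*0)+v*sg*68),66+125*np.sin(th)],False).round(1).tolist() for sg in(-1,1)])
E
```

```text
[458.58647173 165.85893057  82.36477946] [-1.02309078  0.66693256 -1.2019121 ] [0.05251595 0.05050541 0.0154893 ]
yellow rows [260] [272]
butt 109
120 307 329
130 307 329
160 307 329
200 307 328
[(np.int32(23), [355.8, 208.9]), (np.int32(24), [396.7, 214.9])]
[(np.int32(24), [377.1, 203.1]), (np.int32(21), [356.0, 205.0]), (np.int32(25), [397.8, 210.9])]
0 [[355.2, 208.6], [396.6, 214.4]]
0.1 [[355.3, 206.7], [397.1, 212.5]]
0.2 [[355.5, 205.1], [397.6, 210.9]]
0.3 [[355.6, 203.8], [398.0, 209.7]]
```

The cover's white corners have risen to (356,205) and (398,211), which matches a tilt of 0.2 rad. I carry on along the arc.

>>> {"method": "play_rows", "body": {"moves": [{"delta_pos": [-0.28,0,-1.07],"dr": [0,0,0],"gripper": 0},{"delta_pos": [-0.38,0,-1.04],"dr": [0,0,0],"gripper": 0},{"delta_pos": [-0.48,0,-1.0],"dr": [0,0,0],"gripper": 0},{"delta_pos": [-0.58,0,-0.95],"dr": [0,0,0],"gripper": 0},{"delta_pos": [-0.67,0,-0.88],"dr": [0,0,0],"gripper": 0},{"delta_pos": [-0.76,0,-0.81],"dr": [0,0,0],"gripper": 0},{"delta_pos": [-0.83,0,-0.73],"dr": [0,0,0],"gripper": 0},{"delta_pos": [-0.9,0,-0.65],"dr": [0,0,0],"gripper": 0},{"delta_pos": [0,0,0],"dr": [0,0,0],"gripper": 0}]}}

```text
t: 8.02
ee_pos: [507.4, 175.4, 153.8]
eef_rot: [0.002, -0.097, 0.995, 0.0]
force: [-0.8, -0.1, -1.3]
width: 13.8
grasp_force: 60.0
```

>>> {"method": "play_rows", "body": {"moves": [{"delta_pos": [-0.96,0,-0.55],"dr": [0,0,0],"gripper": 0},{"delta_pos": [-1.01,0,-0.45],"dr": [0,0,0],"gripper": 0},{"delta_pos": [-1.05,0,-0.35],"dr": [0,0,0],"gripper": 0},{"delta_pos": [-1.08,0,-0.24],"dr": [0,0,0],"gripper": 0},{"delta_pos": [-1.1,0,-0.13],"dr": [0,0,0],"gripper": 0},{"delta_pos": [-1.11,0,-0.02],"dr": [0,0,0],"gripper": 0},{"delta_pos": [-1.11,0,0.09],"dr": [0,0,0],"gripper": 0},{"delta_pos": [-1.09,0,0.2],"dr": [0,0,0],"gripper": 0},{"delta_pos": [-0.8,0,0.2],"dr": [0,0,0],"gripper": 0},{"delta_pos": [0,0,0],"dr": [0,0,0],"gripper": 0}]}}

```text
t: 8.85
ee_pos: [597.3, 193.1, 163.7]
eef_rot: [0.0, -0.097, 0.995, 0.0]
force: [-0.2, 0.5, -2.6]
width: 13.3
grasp_force: 60.0
```

```bash
python3 - <<'E'
from h import *
s=get_state();im=grab_frame("scene")[:,:,::-1].copy();cv2.imwrite("pics/s7.png",im);b=grab_frame("wrist")[:,:,::-1].copy()
print(s["ee_pos"],s["force"],s["moment"])
H,S,V=cv2.split(cv2.cvtColor(b,cv2.COLOR_BGR2HSV));c=318;w=((H<25)|(H>170))&(S>90);print("butt",np.where(w[:262,c])[0].min(),[r for r in range(200,290) if 20<H[r,c]<32 and S[r,c]>110][::5])
cv2.imwrite("pics/c7.png",cv2.resize(im[130:270,300:460],(800,600)))
E
```

```text
[597.31360838 193.13204072 163.65843207] [-0.19795765  0.51944422 -2.62873667] [-0.02223846  0.08989854  0.00587256]
butt 109 [260, 265, 270]
```

View pics/c7.png

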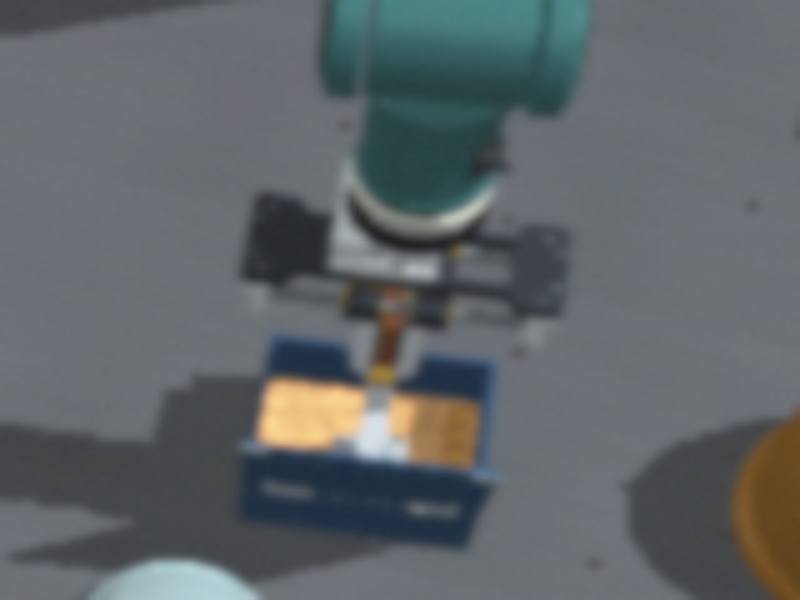

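The cover is swung past upright, with its back face visible at crop (240–500, 445–545). From the tip position the tilt is about 1.88 rad. Next I withdraw and lay the blade back where it was.

>>> {"method": "play_rows", "body": {"moves": [{"delta_pos": [2,0,0],"dr": [0,0,0],"gripper": 0},{"delta_pos": [4,0,0],"dr": [0,0,0],"gripper": 0},{"delta_pos": [4,0,0],"dr": [0,0,0],"gripper": 0},{"delta_pos": [4,0,0],"dr": [0,0,0],"gripper": 0},{"delta_pos": [4,0,0],"dr": [0,0,0],"gripper": 0},{"delta_pos": [-0.48,-2.98,0],"dr": [0,0,0],"gripper": 0},{"delta_pos": [-0.48,-2.98,0],"dr": [0,0,0],"gripper": 0},{"delta_pos": [-0.48,-2.98,0],"dr": [0,0,0],"gripper": 0},{"delta_pos": [-0.48,-2.98,0],"dr": [0,0,0],"gripper": 0},{"delta_pos": [-0.48,-2.98,0],"dr": [0,0,0],"gripper": 0}]}}

```text
t: 9.78
ee_pos: [471.6, 15.5, 164.6]
eef_rot: [0.001, -0.098, 0.995, -0.0]
force: [0.3, 1.1, -0.8]
width: 13.4
grasp_force: 60.0
```

>>> {"method": "play_rows", "body": {"moves": [{"delta_pos": [-0.48,-2.98,0],"dr": [0,0,0.087],"gripper": 0},{"delta_pos": [0,0,3.5],"dr": [0,0,0.087],"gripper": 0},{"delta_pos": [0,0,3.5],"dr": [0,0,0],"gripper": 0},{"delta_pos": [0,0,3.5],"dr": [0,0,0],"gripper": 0},{"delta_pos": [0,0,2.5],"dr": [0,0,0],"gripper": 0},{"delta_pos": [0,0,1.5],"dr": [0,0,0],"gripper": 0},{"delta_pos": [0,0,0],"dr": [0,0,0],"gripper": 0},{"delta_pos": [0,0,0],"dr": [0,0,0],"gripper": 0}]}}

```text
t: 10.45
ee_pos: [481.6, -11.6, 18.7]
eef_rot: [-0.001, -0.011, 1.0, 0.0]
force: [0.5, -0.0, -0.1]
width: 13.9
grasp_force: 60.0
```

Now I lower it the last 14 mm.

>>> {"method": "play_rows", "body": {"moves": [{"delta_pos": [0,0,0.7],"dr": [0,0,0],"gripper": 0},{"delta_pos": [0,0,0.4],"dr": [0,0,0],"gripper": 0},{"delta_pos": [0,0,0.2],"dr": [0,0,0],"gripper": 0},{"delta_pos": [0,0,0.15],"dr": [0,0,0],"gripper": 0},{"delta_pos": [0,0,0],"dr": [0,0,0],"gripper": 0},{"delta_pos": [0,0,0],"dr": [0,0,0],"gripper": 0}]}}

```text
t: 10.95
ee_pos: [484.2, -11.9, 6.7]
eef_rot: [0.002, -0.011, 1.0, -0.0]
force: [-0.4, 0.3, 5.1]
width: 13.1
grasp_force: 60.0
```

>>> {"method": "play_rows", "body": {"moves": [{"delta_pos": [0,0,0],"dr": [0,0,0],"gripper": 20},{"delta_pos": [0,0,0],"dr": [0,0,0],"gripper": 40},{"delta_pos": [0,0,0],"dr": [0,0,0],"gripper": 45},{"delta_pos": [0,0,0],"dr": [0,0,0],"gripper": 45},{"delta_pos": [0,0,0],"dr": [0,0,0],"gripper": 45},{"delta_pos": [0,0,-2],"dr": [0,0,0],"gripper": 45},{"delta_pos": [0,0,-4],"dr": [0,0,0],"gripper": 45},{"delta_pos": [0,0,-4],"dr": [0,0,0],"gripper": 45},{"delta_pos": [0,0,-4],"dr": [0,0,0],"gripper": 45},{"delta_pos": [0,0,-4],"dr": [0,0,0],"gripper": 45}]}}

```text
t: 11.78
ee_pos: [481.9, -11.6, 185.9]
eef_rot: [-0.0, -0.011, 1.0, 0.0]
force: [0.5, 0.2, 0.4]
width: 42.0
grasp_force: 0.0
```

```bash
python3 - <<'E'
from h import *
s=get_state();print(s["ee_pos"],s["width"],rot(s).as_matrix().round(3).tolist())
f=np.array([517.2,177.6]);u=np.array([.98,.198]);v=np.array([-.198,.98])
for th in(1.7,1.8,1.9):print(th,[proj(camera_model("scene"),[*(f+u*(130-130*np.cos(th))+v*g*75),64+130*np.sin(th)],False).round(1).tolist() for g in(-1,1)])
# aim: box centre for camera
d=np.array([545,165,204+50])-s["ee_pos"];print(todelta(s,d))
E
```

```text
[481.90294554 -11.6493745  185.92305255] 41.98911388119747 [[-1.0, -0.021, -0.001], [-0.021, 1.0, 0.0], [0.001, 0.0, -1.0]]
1.7 [[348.9, 225.2], [400.8, 232.6]]
1.8 [[348.3, 229.3], [400.4, 236.9]]
1.9 [[347.6, 233.7], [399.9, 241.3]]
[-6.67886054 17.52846627 -6.80828891]
```

>>> {"method": "play_rows", "body": {"moves": [{"delta_pos": [0,1.5,-2.7],"dr": [0,0,0],"gripper": 45},{"delta_pos": [0,1.5,-2.7],"dr": [0,0,0],"gripper": 45},{"delta_pos": [-2.1,2.9,0],"dr": [0,0,-0.087],"gripper": 45},{"delta_pos": [-2.4,2.7,0],"dr": [0,0,-0.087],"gripper": 45},{"delta_pos": [-2.7,2.4,0],"dr": [0,0,0],"gripper": 45},{"delta_pos": [-2.7,2.4,0],"dr": [0,0,0],"gripper": 45},{"delta_pos": [-2.7,2.4,0],"dr": [0,0,0],"gripper": 45},{"delta_pos": [-2.7,2.4,0],"dr": [0,0,0],"gripper": 45},{"delta_pos": [0,0,0],"dr": [0,0,0],"gripper": 45},{"delta_pos": [0,0,0],"dr": [0,0,0],"gripper": 45}]}}

```text
t: 12.62
ee_pos: [610.6, 193.5, 235.8]
eef_rot: [-0.002, -0.099, 0.995, -0.0]
force: [-1.1, -0.4, -0.4]
width: 42.1
grasp_force: 0.0
```

```bash
python3 - <<'E'
from h import *
import json
s=get_state();m=camera_model("wrist");a=grab_frame("wrist")
json.dump({k:np.array(v).tolist() for k,v in m.items() if k in("R","t","intrinsics")},open("w8.json","w"))
cv2.imwrite("pics/w8.png",a[:,:,::-1]);print(s["t"],s["ee_pos"],rot(s).as_matrix().round(3).tolist())
E
```

```text
12.6167 [610.59636539 193.50635366 235.80457682] [[-0.981, -0.196, -0.004], [-0.196, 0.981, -0.001], [0.004, -0.0, -1.0]]
```

View pics/w8.png

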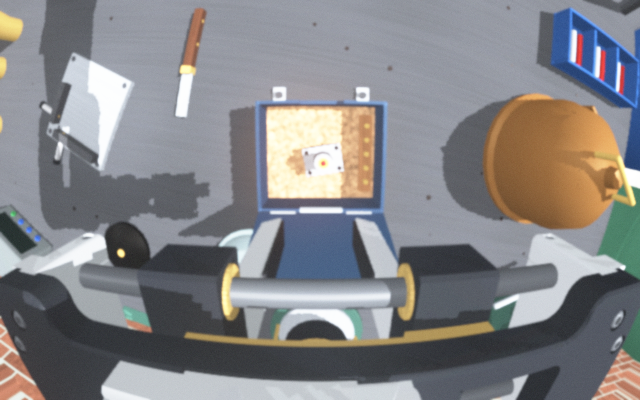

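The holder stands in the open box: its boss top is near (323,161) and its white foot spans about (303,145) to (341,178). The blade lies flat at (190,62), the cover is open, and the nest is at (90,110). I've now used all 10 picture views, so I work from numbers from here on.

```bash
python3 - <<'E'
from h import *
import json
m=json.load(open("w8.json"));im=cv2.imread("pics/w8.png");H,S,V=cv2.split(cv2.cvtColor(im,cv2.COLOR_BGR2HSV))
def comp(k,x0,y0,x1,y1):
    z=np.zeros_like(H);z[y0:y1,x0:x1]=k[y0:y1,x0:x1];c,_=cv2.findContours(z,cv2.RETR_EXTERNAL,2);return max(c,key=cv2.contourArea)[:,0].astype(float)
k=(S<45).astype(np.uint8)
c=comp(k,292,135,352,190);P=np.array([on(m,p,26,True)[:2] for p in c],np.float32);r=cv2.minAreaRect(P)
print("foot px",c.min(0),c.max(0),r,cv2.boxPoints(r).round(1).tolist())
j=((S>110)).astype(np.uint8);
n,_,st,ce=cv2.connectedComponentsWithStats(np.ascontiguousarray(j[150:172,313:335]))
for i in range(1,n): print("jewel",st[i],ce[i]+[313,150],on(m,ce[i]+[313,150],56,True))
# box outer top corners z=64 : blue mask
b=((H>100)&(H<125)&(S>80)).astype(np.uint8);c=comp(b,245,90,400,213);P=np.array([on(m,p,64,True)[:2] for p in c],np.float32)
h=c[np.argsort(c.sum(1))[0]],c[np.argsort(c[:,1]-c[:,0])[0]];print("box front corners",h,[on(m,q,64,True).round(1) for q in h])
# nest points
w=((S<45)&(V>165)).astype(np.uint8)
for y in range(52,172,6): print(y,"".join("#" if w[y,x] else ("." if V[y,x]>90 else "o") for x in range(34,138)))
E
```

```text
foot px [292. 135.] [343. 189.] ((593.5927124023438, 188.1413116455078), (69.1893310546875, 65.22486114501953), 11.208135604858398) [[553.2999877929688, 213.39999389648438], [566.0, 149.39999389648438], [633.9000244140625, 162.89999389648438], [621.2000122070312, 226.89999389648438]]
jewel [ 8 11  4  5 16] [322.5 163. ] [589.6688668  193.53476076  56.        ]
box front corners (array([345., 101.]), array([385., 102.])) [array([514.3, 204. ,  64. ]), array([505.1, 249. ,  64. ])]
52 ...........................................................####..###################################.###
58 ....................................##...###########......##########################..################..
64 ..................................#################################################################..#..
70 ................................########################################################################
76 ..............................##########################################################################
82 ...............................#########################################
[... 856 characters left out ...]
##############################################
136 .......................................#################################################################
142 ........................#####...........oooo....########################################################
148 .......................######..###..............ooooo...################################################
154 ##...................######..............................ooooo..########################################
160 ##.................oo...........#.........................oooo..####################################.###
166 ...........................................................###..#########################.###.##.#....##
```

```bash
python3 - <<'E'
from h import *
import json
m=json.load(open("w8.json"));im=cv2.imread("pics/w8.png");im2=cv2.bilateralFilter(im,5,40,3);H,S,V=cv2.split(cv2.cvtColor(im2,cv2.COLOR_BGR2HSV))
for y in range(138,186): print(y,"".join("#" if S[y,x]<30 else ("o" if S[y,x]<60 else ".") for x in range(290,356)))
k=(S<30).astype(np.uint8);n,l,st,ce=cv2.connectedComponentsWithStats(np.ascontiguousarray(k[138:186,290:356]))
i=1+np.argmax(st[1:,4]);ys,xs=np.where(l==i);P=np.array([on(m,(x+290,y+138),26,True)[:2] for x,y in zip(xs,ys)],np.float32);r=cv2.minAreaRect(P);print(st[i],r,cv2.boxPoints(r).round(1).tolist())
E
```

```text
138 ooooo##ooooooooooooooooooo######ooooooooooo####ooooo..............
139 ooooo#####oooooooooooooooo######ooooooooooo###oooooo..............
140 ooooo######ooooooooooooooo######ooooooooooo###ooooo...............
141 oooo#######ooooooooooooooo#####oooooooooooo###ooooo...............
142 oo########ooooooooooooooooo###oooooooooooo#######oo...............
143 o########ooooooooooooooooooooooooooooooo##########o...............
144 o########ooooooooooooooooooooooooooooo############o...............
145 o#######oooooooooooooooooooooooo###################...............
146 o######oooooooooooooooooo##########################o..............
147 o###oooooooooooooo#################################o..............
148 oooooooooo.ooo#####################################o..............
149 ooo.........#######################################o..............
150 oo.........o#######################################o..............
151 oo.........o#######################################o..............
152 oo.........o####o###################################..............
153 ooo.........####o##############
[... 1873 characters left out ...]
........
180 oooooooooooooooooooooo#######ooooooooo#oooooooooooo...............
181 oooooooooooooooooooooo########ooooooo####oooooooooo...............
182 oooooooooooooooooooooo########ooooooo#####oooooooooo..............
183 oooooooooooooooooooo########ooooooooo######ooooooooo..............
184 oooooooooooooooooo########ooooooooooo######oooooooo...............
185 oooooooooooooooooo####ooooooooooooooo######ooooooo................
[  12    0   42   48 1161] ((591.496826171875, 194.5009002685547), (48.09777069091797, 55.02594757080078), 30.454195022583008) [[556.7999877929688, 206.0], [584.7000122070312, 158.60000610351562], [626.2000122070312, 183.0], [598.2999877929688, 230.39999389648438]]
```

```bash
python3 - <<'E'
from h import *
import json
m=json.load(open("w8.json"));P=[on(m,p,26,True)[:2] for p in((302,148.5),(341,144.5),(343.5,171.5),(305.5,177))]
P=np.array(P);print(P.round(1),P.mean(0),[np.linalg.norm(P[i]-P[i-1]).round(1) for i in range(4)])
d=(P[1]-P[0]+P[2]-P[3]);print("long yaw",np.arctan2(d[1],d[0]));d=(P[1]-P[2]+P[0]-P[3]);print("short yaw",np.arctan2(d[1],d[0]))
J=on(m,(322.8,163),56,True);print("jewel",J)
s=get_state();print(s["ee_pos"],todelta(s,np.array([*(J[:2]),s["ee_pos"][2]])-s["ee_pos"]))
E
```

```text
[[580.2 165.8]
 [565.6 212.8]
 [598.6 223. ]
 [615.1 177. ]] [589.88151611 194.65655523] [np.float64(36.7), np.float64(49.3), np.float64(34.6), np.float64(48.9)]
long yaw 1.8934036026679935
short yaw -2.8354320007411746
jewel [589.59988939 193.87789697  56.        ]
[610.22552125 192.38140273 237.09976816] [1.99390883 0.5485137  0.00470581]
```

>>> {"method": "play_rows", "body": {"moves": [{"delta_pos": [2.0,0.52,0],"dr": [0,0,0],"gripper": 45},{"delta_pos": [0,0,0],"dr": [0,0,-0.117],"gripper": 45},{"delta_pos": [0,0,4],"dr": [0,0,0],"gripper": 45},{"delta_pos": [0,0,4],"dr": [0,0,0],"gripper": 45},{"delta_pos": [0,0,4],"dr": [0,0,0],"gripper": 45},{"delta_pos": [0,0,3.5],"dr": [0,0,0],"gripper": 45},{"delta_pos": [0,0,0],"dr": [0,0,0],"gripper": 45},{"delta_pos": [0,0,0],"dr": [0,0,0],"gripper": 45}], "squeeze": 40}}

```text
t: 13.33
ee_pos: [587.9, 191.9, 82.3]
eef_rot: [-0.002, -0.155, 0.988, -0.0]
force: [0.4, 0.0, 0.4]
width: 42.8
grasp_force: 0.0
```

```bash
python3 - <<'E'
from h import *
s=get_state();print(s["ee_pos"],s["force"],s["joints"].round(2));print(todelta(s,np.array([589.7,194.1,29.5])-s["ee_pos"]))
y=rot(s).as_matrix()[:,1];print("tool y yaw",np.arctan2(y[1],y[0]))
E
```

```text
[587.91941687 191.92682905  82.26117809] [0.37804785 0.00388926 0.36620811] [ 0.22  0.29  1.38 -0.    1.48 -1.66]
[-0.25896628  0.15144139  5.27506897]
tool y yaw 1.881567101359777
```

>>> {"method": "play_rows", "body": {"moves": [{"delta_pos": [-0.26,0.15,1.5],"dr": [0,0,0],"gripper": 45},{"delta_pos": [0,0,1.5],"dr": [0,0,0],"gripper": 45},{"delta_pos": [0,0,1.3],"dr": [0,0,0],"gripper": 45},{"delta_pos": [0,0,0.9],"dr": [0,0,0],"gripper": 45},{"delta_pos": [0,0,0],"dr": [0,0,0],"gripper": 45},{"delta_pos": [0,0,0],"dr": [0,0,0],"gripper": 45}]}}

```text
t: 13.83
ee_pos: [592.3, 195.6, 32.3]
eef_rot: [0.0, -0.155, 0.988, 0.0]
force: [-0.4, 0.6, -0.2]
width: 42.2
grasp_force: 0.0
```

>>> {"method": "play_rows", "body": {"moves": [{"delta_pos": [0,0,0],"dr": [0,0,0],"gripper": 0},{"delta_pos": [0,0,0],"dr": [0,0,0],"gripper": 0},{"delta_pos": [0,0,0],"dr": [0,0,0],"gripper": 0},{"delta_pos": [0,0,0],"dr": [0,0,0],"gripper": 0},{"delta_pos": [0,0,0],"dr": [0,0,0],"gripper": 0},{"delta_pos": [0,0,0],"dr": [0,0,0],"gripper": 0}]}}

```text
t: 14.33
ee_pos: [592.4, 196.0, 32.2]
eef_rot: [0.001, -0.156, 0.988, 0.0]
force: [-0.7, 0.5, 2.2]
width: 21.3
grasp_force: 40.0
```

>>> {"method": "play_rows", "body": {"moves": [{"delta_pos": [0,0,-2],"dr": [0,0,0],"gripper": 0},{"delta_pos": [0,0,-3.5],"dr": [0,0,0],"gripper": 0},{"delta_pos": [0,0,-3.5],"dr": [0,0,0],"gripper": 0},{"delta_pos": [0,0,-3.5],"dr": [0,0,0],"gripper": 0},{"delta_pos": [0,0,-3],"dr": [0,0,0],"gripper": 0},{"delta_pos": [0,0,-1],"dr": [0,0,0.104],"gripper": 0},{"delta_pos": [0,0,0],"dr": [0,0,0.104],"gripper": 0},{"delta_pos": [0,0,0],"dr": [0,0,0.103],"gripper": 0},{"delta_pos": [-0.2,-3,0],"dr": [0,0,0],"gripper": 0},{"delta_pos": [-0.2,-3.5,0],"dr": [0,0,0],"gripper": 0}]}}

```text
t: 15.17
ee_pos: [594.9, 132.1, 194.3]
eef_rot: [-0.002, -0.003, 1.0, 0.0]
force: [1.0, -0.3, -3.4]
width: 21.2
grasp_force: 40.0
```

>>> {"method": "play_rows", "body": {"moves": [{"delta_pos": [-0.2,-3.5,0],"dr": [0,0,0],"gripper": 0},{"delta_pos": [-0.2,-3.5,0],"dr": [0,0,0],"gripper": 0},{"delta_pos": [-0.2,-3.5,0],"dr": [0,0,0],"gripper": 0},{"delta_pos": [-0.2,-3.5,0],"dr": [0,0,0],"gripper": 0},{"delta_pos": [-0.2,-3.5,0],"dr": [0,0,0],"gripper": 0},{"delta_pos": [-0.2,-3.5,0],"dr": [0,0,0],"gripper": 0},{"delta_pos": [-0.2,-3.5,0],"dr": [0,0,0],"gripper": 0},{"delta_pos": [-0.2,-3.5,0],"dr": [0,0,0],"gripper": 0},{"delta_pos": [-0.2,-3.5,0],"dr": [0,0,0],"gripper": 0},{"delta_pos": [0,0,0],"dr": [0,0,0.1],"gripper": 0}]}}

```text
t: 16.0
ee_pos: [612.9, -191.6, 193.5]
eef_rot: [-0.002, 0.054, 0.999, -0.002]
force: [0.0, 0.3, -4.5]
width: 21.1
grasp_force: 40.0
```

>>> {"method": "play_rows", "body": {"moves": [{"delta_pos": [0,0,0],"dr": [0,0,0.1],"gripper": 0},{"delta_pos": [0,0,0],"dr": [0,0,0.1],"gripper": 0},{"delta_pos": [0,0,0],"dr": [0,0,0],"gripper": 0},{"delta_pos": [0,0,0],"dr": [0,0,0],"gripper": 0}]}}

```text
t: 16.33
ee_pos: [613.7, -184.2, 194.7]
eef_rot: [-0.001, 0.148, 0.989, 0.0]
force: [-0.3, -0.3, -3.9]
width: 21.6
grasp_force: 40.0
```

```bash
python3 - <<'E'
from h import *
import json
s=get_state();m=camera_model("wrist");a=grab_frame("wrist");json.dump({k:np.array(v).tolist() for k,v in m.items() if k in("R","t","intrinsics")},open("w9.json","w"))
im=a[:,:,::-1].copy();cv2.imwrite("pics/w9.png",im);print(s["t"],s["ee_pos"],rot(s).as_matrix().round(3).tolist(),s["force"],s["width"],s["joints"].round(2))
H,S,V=cv2.split(cv2.cvtColor(im,cv2.COLOR_BGR2HSV))
for q in([575,-190,12],[600,-230,12],[500,-150,12],[640,-150,12]): print(q,proj(m,q).round())
for y in range(60,262,4): print(y,"".join("#" if V[y,x]>165 and S[y,x]<45 else ("o" if V[y,x]<75 else ".") for x in range(200,440,2)))
E
```

```text
16.3333 [ 613.71387084 -184.1622841   194.74288502] [[-0.956, 0.292, -0.003], [0.292, 0.956, 0.001], [0.003, 0.0, -1.0]] [-0.32868167 -0.30126495 -3.85907796] 21.584317561766476 [-0.38  0.3   1.15 -0.    1.7  -1.65]
[575, -190, 12] [304. 150.]
[600, -230, 12] [279. 180.]
[500, -150, 12] [318.  79.]
[640, -150, 12] [352. 192.]
60 ...........................................................................................................o....#######.
64 ................................................................................................................#######.
68 .................................................................................................................#######
72 ..................................................................................................................######
76 ..................................................................................................................######
80 ...................................................................................................................#####
84 .........................
[... 4892 characters left out ...]
##...###.................o.###########.....................................
244 .oo....o............................###########.o.###.................o.###########.....................................
248 ooooooooooooooooooooooooooooooo.......####.####.oo####...........#...oo.##########....oooooooooooooooooooooooooooooooooo
252 ooooooooooooooooooooooooooooooooooooo..........ooo.####..............ooo.########.oooooooooooooooooooooooooooooooooooooo
256 ooooooooooooooooooooooooooooooooooooo.........oooo.....###....#......ooo.########.oooooooooooooooooooooooooooooooooooooo
260 ooooooooooooooooooooooooooooooooooooo.........ooo....................oooo.#######.oooooooooooooooooooooooooooooooooooooo
```

```bash
python3 - <<'E'
from h import *
import json
m=json.load(open("w9.json"));im=cv2.imread("pics/w9.png");V=cv2.cvtColor(im,cv2.COLOR_BGR2GRAY)
# plate edges by subpixel gradient
def edge(line,pts):
    return pts[np.argmax(np.abs(np.diff(line.astype(int))))]
L=[];Rr=[];T=[]
for y in range(96,170,4):
    L.append((225+np.argmax(np.diff(V[y,225:245].astype(int))),y)); Rr.append((352+np.argmin(np.diff(V[y,352:380].astype(int))),y))
for x in range(246,352,6): T.append((x,78+np.argmax(np.diff(V[78:98,x].astype(int)))))
for n,E in(("L",L),("R",Rr),("T",T)):
    P=np.array([on(m,np.array(e)+.5,12,True)[:2] for e in E],np.float32);vx,vy,x0,y0=cv2.fitLine(P,cv2.DIST_HUBER,0,.01,.01).ravel();print(n,"yaw",np.arctan2(vy,vx).round(3),(x0,y0),E[::5])
print("row160",[(x,int(V[160,x])) for x in range(238,268,2)])
for x in(250,262,268,274,280,286,292,300,320,340,352,358): print(x,[int(v) for v in V[172:248:2,x]])
s=get_state();print("holder foot px",[proj(m,s["ee_pos"]+rot(s).apply([a,b,6])).round().tolist() for a in(-20,16) for b in(-24,24)])
E
```

```text
L yaw -0.305 (np.float32(529.5786), np.float32(-264.22693)) [(np.int64(233), 96), (np.int64(233), 116), (np.int64(233), 136), (np.int64(234), 156)]
R yaw -0.31 (np.float32(582.95044), np.float32(-123.33745)) [(np.int64(361), 96), (np.int64(361), 116), (np.int64(360), 136), (np.int64(360), 156)]
T yaw 1.266 (np.float32(501.1832), np.float32(-180.17401)) [(246, np.int64(88)), (276, np.int64(87)), (306, np.int64(87)), (336, np.int64(87))]
row160 [(238, 235), (240, 183), (242, 177), (244, 151), (246, 128), (248, 127), (250, 127), (252, 128), (254, 131), (256, 110), (258, 165), (260, 239), (262, 245), (264, 244), (266, 245)]
250 [129, 129, 128, 128, 127, 127, 126, 123, 126, 138, 168, 218, 239, 240, 242, 240, 238, 238, 237, 236, 184, 118, 124, 108, 86, 78, 79, 78, 76, 76, 75, 75, 75, 78, 75, 79, 80, 68]
262 [242, 243, 242, 241, 241, 241, 243, 242, 242, 231, 204, 159, 132, 136, 137, 139, 133, 137, 160, 221, 186, 116, 122, 117, 122, 121, 121, 121, 118, 121, 121, 122, 120, 120, 122, 119, 120, 107]
268 [242, 243, 243, 241, 241, 241, 243, 243, 242, 240, 221, 107, 107, 129, 125, 126, 126, 130, 1
[... 1204 characters left out ...]
6, 235, 235, 227, 166, 130, 141, 116, 90]
340 [241, 242, 243, 242, 240, 241, 242, 240, 234, 183, 158, 170, 218, 237, 238, 238, 236, 235, 234, 234, 237, 239, 236, 222, 199, 195, 189, 172, 160, 152, 123, 109, 93, 78, 70, 64, 60, 56]
352 [240, 241, 242, 241, 240, 241, 240, 241, 237, 211, 179, 179, 232, 237, 218, 184, 170, 206, 229, 234, 237, 239, 237, 235, 231, 210, 200, 197, 199, 197, 198, 200, 197, 199, 195, 200, 196, 199]
358 [236, 237, 236, 238, 238, 231, 228, 226, 227, 221, 217, 216, 211, 210, 206, 205, 202, 205, 215, 212, 181, 142, 130, 129, 127, 128, 148, 174, 180, 191, 197, 200, 199, 196, 197, 198, 198, 199]
holder foot px [[283.0, 258.0], [356.0, 257.0], [281.0, 205.0], [358.0, 205.0]]
```

```bash
python3 - <<'E'
from h import *
import json
m=json.load(open("w9.json"));u=np.array([.953,-.302]);v=np.array([.302,.953])
for n,p in(("short face",(258,160)),("short face",(258,140)),("long face",(270,193.5)),("long far",(268,208)),("short left",(244,160))):
    for z in(12,30):
        q=on(m,p,z,True)[:2];print(n,z,q.round(1),"u,v",(q@u).round(1),(q@v).round(1))
s=get_state();q=s["ee_pos"][:2];print("tcp uv",q@u,q@v)
E
```

```text
short face 12 [ 570.2 -246.4] u,v 617.8 -62.6
short face 30 [ 569.2 -242.4] u,v 615.7 -59.1
short face 12 [ 547.6 -238.8] u,v 593.9 -62.2
short face 30 [ 547.7 -235.2] u,v 593.0 -58.7
long face 12 [ 613.1 -245.6] u,v 658.5 -48.8
long face 30 [ 610.1 -241.6] u,v 654.3 -46.0
long far 12 [ 629.6 -253.9] u,v 676.7 -51.8
long far 30 [ 625.7 -249.5] u,v 671.6 -48.8
short left 12 [ 564.9 -262.7] u,v 617.7 -79.8
short left 30 [ 564.2 -257.9] u,v 615.6 -75.4
tcp uv 640.5894230191011 10.038552652863775
```

>>> {"method": "play_rows", "body": {"moves": [{"delta_pos": [0.96,-3.3,0],"dr": [0,0,0.01],"gripper": 0},{"delta_pos": [0,0,3.5],"dr": [0,0,0],"gripper": 0},{"delta_pos": [0,0,3.5],"dr": [0,0,0],"gripper": 0},{"delta_pos": [0,0,3.5],"dr": [0,0,0],"gripper": 0},{"delta_pos": [0,0,2.8],"dr": [0,0,0],"gripper": 0},{"delta_pos": [0,0,1],"dr": [0,0,0],"gripper": 0},{"delta_pos": [0,0,0],"dr": [0,0,0],"gripper": 0},{"delta_pos": [0,0,0],"dr": [0,0,0],"gripper": 0}]}}

```text
t: 17.05
ee_pos: [595.8, -212.9, 53.9]
eef_rot: [0.0, 0.153, 0.988, -0.0]
force: [0.5, -0.2, -2.9]
width: 21.2
grasp_force: 40.0
```

```bash
python3 - <<'E'
from h import *
s=get_state();u=np.array([.953,-.302]);v=np.array([.302,.953]);q=s["ee_pos"][:2];print(s["ee_pos"],q@u,q@v,s["force"],rot(s).as_matrix().round(3).tolist(),s["width"])
E
```

```text
[ 595.79208529 -212.90257368   53.91953224] 632.0864345310126 -22.96694295739591 [ 0.45976434 -0.1805106  -2.86710494] [[-0.953, 0.303, 0.0], [0.303, 0.953, -0.0], [-0.0, -0.0, -1.0]] 21.239553882107604
```

>>> {"method": "play_rows", "body": {"moves": [{"delta_pos": [0,0,0.7],"dr": [0,0,0],"gripper": 0},{"delta_pos": [0,0,0.6],"dr": [0,0,0],"gripper": 0},{"delta_pos": [0,0,0],"dr": [0,0,0],"gripper": 0},{"delta_pos": [0,0,0],"dr": [0,0,0],"gripper": 0}]}}

```text
t: 17.38
ee_pos: [595.6, -213.0, 40.9]
eef_rot: [0.0, 0.154, 0.988, -0.0]
force: [0.1, 0.4, -3.3]
width: 21.2
grasp_force: 40.0
```

>>> {"method": "play_rows", "body": {"moves": [{"delta_pos": [0,0,0.15],"dr": [0,0,0],"gripper": 0},{"delta_pos": [0,0,0.1],"dr": [0,0,0],"gripper": 0},{"delta_pos": [0,0,0],"dr": [0,0,0],"gripper": 0},{"delta_pos": [0,0,0],"dr": [0,0,0],"gripper": 0}]}}

```text
t: 17.72
ee_pos: [595.7, -213.1, 38.3]
eef_rot: [0.0, 0.154, 0.988, -0.0]
force: [0.2, -0.1, -2.4]
width: 21.1
grasp_force: 40.0
```

>>> {"method": "play_rows", "body": {"moves": [{"delta_pos": [0,0,0.1],"dr": [0,0,0],"gripper": 0},{"delta_pos": [0,0,0],"dr": [0,0,0],"gripper": 0},{"delta_pos": [0,0,0],"dr": [0,0,0],"gripper": 0}]}}

```text
t: 17.97
ee_pos: [596.0, -213.2, 38.2]
eef_rot: [0.001, 0.154, 0.988, -0.0]
force: [-1.0, -0.1, 4.2]
width: 21.2
grasp_force: 40.0
```

>>> {"method": "play_rows", "body": {"moves": [{"delta_pos": [-0.5,0,0],"dr": [0,0,0],"gripper": 0},{"delta_pos": [-0.4,0,0],"dr": [0,0,0],"gripper": 0},{"delta_pos": [0,0,0],"dr": [0,0,0],"gripper": 0},{"delta_pos": [0,0,0],"dr": [0,0,0],"gripper": 0}]}}

```text
t: 18.3
ee_pos: [604.4, -215.8, 38.2]
eef_rot: [0.0, 0.154, 0.988, 0.0]
force: [-4.3, 1.2, 6.8]
width: 21.1
grasp_force: 40.0
```

>>> {"method": "play_rows", "body": {"moves": [{"delta_pos": [-0.1,0,0],"dr": [0,0,0],"gripper": 0},{"delta_pos": [-0.1,0,0],"dr": [0,0,0],"gripper": 0},{"delta_pos": [0,0,0],"dr": [0,0,0],"gripper": 0},{"delta_pos": [0,0,0],"dr": [0,0,0],"gripper": 0}]}}

```text
t: 18.63
ee_pos: [604.6, -215.9, 38.3]
eef_rot: [-0.002, 0.154, 0.988, 0.0]
force: [-8.1, 2.3, 10.2]
width: 21.0
grasp_force: 40.0
```

>>> {"method": "play_rows", "body": {"moves": [{"delta_pos": [0,-0.5,0],"dr": [0,0,0],"gripper": 0},{"delta_pos": [0,-0.4,0],"dr": [0,0,0],"gripper": 0},{"delta_pos": [0,-0.3,0],"dr": [0,0,0],"gripper": 0},{"delta_pos": [0,0,0],"dr": [0,0,0],"gripper": 0},{"delta_pos": [0,0,0],"dr": [0,0,0],"gripper": 0}]}}

```text
t: 19.05
ee_pos: [601.3, -226.2, 38.3]
eef_rot: [-0.002, 0.154, 0.988, 0.001]
force: [-6.4, 5.3, 10.6]
width: 21.2
grasp_force: 40.0
```

```bash
python3 - <<'E'
from h import *
s=get_state();u=np.array([.953,-.302]);v=np.array([.302,.953]);q=s["ee_pos"][:2];f=s["force"];print(s["ee_pos"],"uv",q@u,q@v,"f uv",f[:2]@u,f[:2]@v,f[2],s["moment"],s["width"],s["grasp_force"])
E
```

```text
[ 601.33762005 -226.22617358   38.27373714] uv 641.3950563315898 -33.98958216460587 f uv -7.697407746347964 3.09828103082444 10.55382428719985 [ 0.90480977  1.38947014 -0.12093843] 21.22798209581514 40.00274956226349
```

>>> {"method": "play_rows", "body": {"moves": [{"delta_pos": [0,-0.2,0],"dr": [0,0,0],"gripper": 0},{"delta_pos": [0,-0.1,0],"dr": [0,0,0],"gripper": 0},{"delta_pos": [0,0,0],"dr": [0,0,0],"gripper": 0},{"delta_pos": [0,0,0],"dr": [0,0,0],"gripper": 0}]}}

```text
t: 19.38
ee_pos: [600.8, -228.3, 38.3]
eef_rot: [-0.001, 0.154, 0.988, 0.002]
force: [-6.6, 7.1, 9.9]
width: 21.0
grasp_force: 40.0
```

>>> {"method": "play_rows", "body": {"moves": [{"delta_pos": [0,-0.1,0],"dr": [0,0,0],"gripper": 0},{"delta_pos": [0,-0.1,0],"dr": [0,0,0],"gripper": 0},{"delta_pos": [0,0,0],"dr": [0,0,0],"gripper": 0},{"delta_pos": [0,0,0],"dr": [0,0,0],"gripper": 0}]}}

```text
t: 19.72
ee_pos: [600.8, -228.5, 38.4]
eef_rot: [-0.001, 0.153, 0.988, 0.004]
force: [-4.8, 10.2, 11.2]
width: 21.1
grasp_force: 40.0
```

```bash
cat > st.py <<'E'
from h import *
s=get_state();u=np.array([.953,-.302]);v=np.array([.302,.953]);q=s["ee_pos"][:2];f=s["force"];y=rot(s).as_matrix()[:,1]
print(s["t"],s["ee_pos"].round(1),"uv",(q@u).round(1),(q@v).round(1),"f uv",(f[:2]@u).round(1),(f[:2]@v).round(1),f[2].round(1),s["moment"].round(2),s["width"].round(1),s["grasp_force"].round(1),"yaw",np.arctan2(y[1],y[0]).round(4))
E
python3 st.py
```

```text
Traceback (most recent call last):
  File "st.py", line 3, in <module>
    print(s["t"],s["ee_pos"].round(1),"uv",(q@u).round(1),(q@v).round(1),"f uv",(f[:2]@u).round(1),(f[:2]@v).round(1),f[2].round(1),s["moment"].round(2),s["width"].round(1),s["grasp_force"].round(1),"yaw",np.arctan2(y[1],y[0]).round(4))
                                                                                                                                                         ^^^^^^^^^^^^^^^^
AttributeError: 'float' object has no attribute 'round'
```

>>> {"method": "play_rows", "body": {"moves": [{"delta_pos": [0,0,0],"dr": [0,0,0],"gripper": 0},{"delta_pos": [0,0,0],"dr": [0,0,0],"gripper": 0},{"delta_pos": [-0.1,0,0],"dr": [0,0,0],"gripper": 0},{"delta_pos": [0,0,0],"dr": [0,0,0],"gripper": 0},{"delta_pos": [0,0,0],"dr": [0,0,0],"gripper": 0}], "squeeze": 8}}

```text
t: 20.13
ee_pos: [602.7, -229.6, 37.7]
eef_rot: [0.0, 0.153, 0.988, 0.003]
force: [-2.1, 8.7, 6.0]
width: 21.7
grasp_force: 8.0
```

```bash
sed -i 's/s\["grasp_force"\].round(1)/s["grasp_force"]/;s/s\["width"\].round(1)/s["width"]/' st.py; python3 st.py
```

```text
20.1333 [ 602.7 -229.6   37.7] uv 643.8 -36.8 f uv -4.6 7.7 6.0 [ 1.44  0.33 -0.05] 21.73292406772825 8.003433868288994 yaw 1.2632
```

>>> {"method": "play_rows", "body": {"moves": [{"delta_pos": [0,0,0],"dr": [0,0,0],"gripper": 0},{"delta_pos": [0,0,0],"dr": [0,0,0],"gripper": 0},{"delta_pos": [-0.1,0,0],"dr": [0,0,0],"gripper": 0},{"delta_pos": [-0.05,0,0],"dr": [0,0,0],"gripper": 0},{"delta_pos": [0,0,0],"dr": [0,0,0],"gripper": 0},{"delta_pos": [0,0,0],"dr": [0,0,0],"gripper": 0}], "squeeze": 40}}

```text
t: 20.63
ee_pos: [602.8, -229.6, 37.7]
eef_rot: [-0.002, 0.153, 0.988, 0.003]
force: [-4.8, 7.4, 8.6]
width: 21.2
grasp_force: 40.0
```

```bash
python3 st.py; python3 - <<'E'
from h import *
s=get_state();m=camera_model("wrist");im=grab_frame("wrist")[:,:,::-1].copy();cv2.imwrite("pics/w10.png",im)
V=cv2.cvtColor(im,cv2.COLOR_BGR2GRAY);u=np.array([.953,-.302]);v=np.array([.302,.953])
# predicted pixels of seat foot front edge (u=622 at z=32 / z=12), short face
B=lambda a,b,z:proj(m,[*(u*a+v*b)/(u@u),z]).round(1).tolist()
for z in(12,32): print(z,[B(622.5,b,z) for b in(-62,-38,-14)],[B(658.5,b,z) for b in(-62,-14)])
for y in range(150,262,4): print(y,"".join("%x"%(V[y,x]//16) for x in range(230,400,2)))
E
```

```text
20.6333 [ 602.8 -229.6   37.7] uv 643.8 -36.7 f uv -6.8 5.6 8.6 [ 1.64  0.95 -0.06] 21.18175132327609 40.00526010990143 yaw 1.2632
12 [[281.9, 189.4], [317.2, 189.3], [352.5, 189.2]] [[283.5, 239.0], [351.1, 238.8]]
32 [[278.4, 196.1], [317.3, 196.0], [356.2, 196.0]] [[280.4, 250.1], [354.3, 249.9]]
150 66549eeed99998777777777766deeeeeeeeeeefffffffffffffffffffffffffffffffffffffffffffffff
154 66449eedb99998777777777766ceeeeeeeeeeeeeeeeeeeeeeeeefffffffffffffffffffffffffffffffff
158 66558eeeb99998777777777766deeeeeefefeffffffffffffffffffffffffffffffffffffffffffffffff
162 66547deeda9998767777777766ceeeeeeeeeeeeeeeeeeeeeffffffffeffffffffffffffffffffffffffff
166 66546deeda9998777777777765beeeeeeeeeeeeeeefeffefeffffffffffffffffffffffffffffffffffff
170 66646deec99999767776777765ceeeeeeeeeeeffeefffffffffffffffffffffffffffffffffffefffffee
174 66646deeeb9998777777777766beeeeeeeeeeeeeeeeeeffffefffffffffffffffffffffffffffffffffff
178 66545beda99998767667666765aeeeeeeeeeeeeeeeeeeeeeeeeeeeeeeeeeeeeeeeeeeeeeeeeeeeeeeeeee
182 66645beeda9998677667777775beeeeeeeeeeeeffffffffffffffffffffffffffffffffffff
[... 1020 characters left out ...]
655444447abbbbbbbb849dddedddeeeedeeeeeb48bbbbbbbbbdeeeeeeeeeeeeeeeeeee
234 6666646bca9888864444446abbbbbbbba65cdddddddcbbddeeeeec66abbbbbbbbcdeeeeeeeeeeeeeeeeee
238 6666445898989998777767abbbbbbbbb948ddeeddb66787bddb988549bbbbbbbbbb877777676666666555
242 544344478999889888888abbbbbabbbb736cdeeddc76667bda9888437abbbbbbbbb954444444444444444
246 333333357777777777778aabbbbbbbba5339dddededca999998886335abbbbbbbbba85444444444444444
250 2222332222323332333333799aaa999733348ceeec9999988887543337bbbbbbba8333333333333333333
254 223222322232323222333357778787742233447aa98988888754442336abbbbaba6333333333333333333
258 22222222222222333333335777777763222444444445554444444433339abbbbba6333333333333333333
```

>>> {"method": "play_rows", "body": {"moves": [{"delta_pos": [-0.1,-0.1,0],"dr": [0,0,0],"gripper": 0},{"delta_pos": [0,-0.05,0],"dr": [0,0,0],"gripper": 0},{"delta_pos": [0,0,0],"dr": [0,0,0],"gripper": 0},{"delta_pos": [0,0,0],"dr": [0,0,0],"gripper": 0},{"delta_pos": [0,0,0],"dr": [0,0,0],"gripper": 0},{"delta_pos": [0,0,0],"dr": [0,0,0],"gripper": 0}]}}

```text
t: 21.18
ee_pos: [602.9, -229.6, 37.7]
eef_rot: [-0.002, 0.153, 0.988, 0.005]
force: [-5.8, 12.1, 10.4]
width: 21.2
grasp_force: 40.0
```

```bash
python3 st.py; python3 - <<'E'
from h import *
m=camera_model("wrist");im=grab_frame("wrist")[:,:,::-1].copy();V=cv2.cvtColor(im,cv2.COLOR_BGR2GRAY).astype(float)
def sub(l): 
    i=int(np.argmax(np.abs(l)));a=np.abs(l)
    return i+(a[i-1]-a[i+1])/(2*(a[i-1]-2*a[i]+a[i+1])) if 0<i<len(l)-1 else i
def line(E,z):
    P=np.array([on(m,e,z,True)[:2] for e in E],np.float32);vx,vy,x0,y0=cv2.fitLine(P,cv2.DIST_HUBER,0,.01,.01).ravel();return np.arctan2(vy,vx),(x0,y0)
u=np.array([.953,-.302]);v=np.array([.302,.953])
for n,E in(("foot front",[(x,183+.5+sub(np.diff(V[183:192,x]))) for x in range(288,348,3)]),
           ("plate front",None)):
    if E is None:
        b=proj(m,[*(532*u-38*v),12]);E=[(x,b[1]-8+.5+sub(np.diff(V[int(b[1])-8:int(b[1])+9,x]))) for x in range(270,350,4)]if b[1]>9 else None
    if E: a,p=line(E,12);print(n,"yaw",a,np.array(p)@u,np.array(p)@v,np.round(E[::6],1).tolist())
E=[(274+.5+sub(np.diff(V[y,274:290])),y) for y in range(150,186,3)];a,p=line(E,12);print("short face",a,np.array(p)@v,np.round(E[::4],1).tolist())
for y in(194,196,198,212,214): print(y,V[y,272:292].astype(int).tolist())
E
```

```text
21.1833 [ 602.9 -229.6   37.7] uv 643.9 -36.8 f uv -9.2 9.8 10.4 [ 2.2  1.2 -0.1] 21.201881210417167 40.010274052619934 yaw 1.2637
foot front yaw 1.258603 621.5679500732422 -40.29538809204101 [[288.0, 188.0], [306.0, 187.7], [324.0, 187.9], [342.0, 188.0]]
plate front yaw 1.2636086 532.5988557434082 -47.429767822265624 [[270.0, 56.7], [294.0, 55.8], [318.0, 55.6], [342.0, 55.8]]
short face -0.3052722 -61.91470042419432 [[281.1, 150.0], [281.3, 162.0], [281.6, 174.0]]
194 [115, 116, 116, 113, 115, 111, 119, 133, 163, 187, 195, 197, 196, 199, 197, 197, 200, 199, 197, 199]
196 [111, 114, 115, 115, 114, 114, 127, 153, 190, 216, 224, 225, 221, 218, 213, 211, 213, 218, 222, 223]
198 [111, 115, 112, 112, 113, 108, 113, 138, 185, 219, 223, 207, 182, 151, 127, 119, 122, 138, 167, 199]
212 [109, 110, 110, 108, 111, 109, 112, 124, 168, 206, 222, 226, 226, 226, 226, 224, 226, 225, 227, 226]
214 [108, 110, 110, 111, 113, 108, 109, 124, 161, 203, 221, 225, 225, 224, 224, 226, 226, 225, 224, 226]
```

```bash
python3 -c "
from workcell import *
print(finish_job())"
```

```text
the job is handed in; nothing more can be done
None
```

The cover is open at about 1.9 rad, the blade lies flat on the bench, and the holder is held flat in the nest corner, pressing on both fences with about 9 N each; I handed the job in at about 21 s.

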